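# Shut and lock out one gas valve

## Robot

A 6-joint arm with a two-finger parallel gripper is mounted at the origin on the work surface. World frame = base frame: x ahead of the robot, y to its left, z up, the work surface at z = 0. Lengths are in mm, angles in rad, forces in N, time in s.
With the tool pointing down it reaches from about 350 to 775 mm from the base axis. Payload 7.3 kg.
Tool frame: the origin (TCP) lies on the centre line of the jaws, within the pads' length; the fingertips stand 17 mm ahead of it and the grasp point (between the pads) lies 2 mm behind it; z points along the fingers, y is the line along which they close (so a half turn about z gives the same grasp; the last joint's range is limited). The gripper opens to 92 mm and grips with 3 to 60 N. Pads are 19 mm wide; open, the fingers measure 130 mm over their backs; the gripper's body (75 mm by 190 mm) begins 47 mm behind the grasp point.
Start: joints at [1.107, 0.342, 1.524, -0, 1.275, -0.146], TCP at [164.037, 498.737, 206.441] pointing down, gripper open.
Joint ranges: [-2.53, 2.53], [-0.77, 2.02], [0.04, 2.7], [-1, 4.14], [0.28, 2.66], [-3.11, 3.11]. Speed limits (rad/s): [2.57, 2.57, 3.14, 3.14, 3.14, 3.14].

## Interface

Orientations are given as [roll, pitch, yaw] about the fixed x, y, z axes, in that order (R = Rz(yaw) Ry(pitch) Rx(roll)).
In Python, from plant import bot gives the robot as it stands. The module is installed in compiled form; this text tells all that it offers.
- The arm moves only by the shell command python3 -m pendant 'ROWS'. ROWS is JSON, a list of rows, each a list of 3 entries, a list of its own where there are three numbers: the shift along the world's x, y, z as a fraction of full scale, then the turn, a rotation vector about the world's x, y, z as a fraction of full scale, then the opening, from -1 (shut) to 1 (fully open), so that 0 is half open. In form: [[[tx, ty, tz], [rx, ry, rz], claw], ...]. A call has exactly 10 rows; each row shifts and turns the commanded pose from where the row before left it; what a row does not reach is not made up. Full scale, the value 1, is 30 mm for a shift and 0.12 rad for a turn. A row lasts 1/12 s, in which the tool goes at most 41.7 mm and 7.16 degrees, less where a joint would pass 70% of its speed; a pose out of reach is approached as far as the arm can. A call with a number of a shift or a turn outside -1 to 1 is refused whole. A call with a gripper value outside its range is refused whole. The fingers move at their own pace and stop on an object; the grip force is fixed at half the most. Time passes only in rows, so rows that do not move let the fingers close, or fill a call up. It gives the time, the measured TCP pose, the force, the opening and the grip force at its end, in the units of the state.
- bot.get_obs(): the state, without advancing time (a new reading comes with each control period).
- bot.capture(name): name is "scene" or "top" or "wrist"; returns the picture (420x560x3 uint8, blue, green, red); there is no depth.
- bot.camera_params(name): a dict with "fovy" (degrees; the focal length in pixels is half the picture's height over the tangent of half this angle, whatever the lens; pixels are square), "cx", "cy" (the principal point, pixels), "camera_from_world" (4x4, takes a point from world to camera coordinates). Camera axes: x right, y down, z forward; pixel columns grow to the right and rows downward; lengths in mm; the calibration is good to about 2 mm. A picture is of the moment at which its call begins: read the wrist's pose just before it. camera_params takes no time and is no camera call; for the wrist camera it gives the pose at the moment of the call.
- bot.close_job(): hands the job in; it is judged then, once.
The state is a dict: "time": time; "joint_positions": joint angles; "dq": joint speeds; "tau": joint torques, N m; "tool_pos": TCP position; "tcp_rot": TCP orientation; "contact_force": force on the tool from outside, world axes, zero at the start; "moment": the same for the moment, N m; "grip_width": finger opening in mm; "finger_force": force on a finger pad.
Only numpy, scipy, OpenCV 4.12 (cv2) and the standard library are available. Lean on these libraries where they do the work, as an engineer would, in place of code of your own. Each camera call takes 0.05 s, during which the arm holds its last target. There are 200 camera calls.

## Task

On the grey gas bank, shut the needle valve behind the one quick-coupling outlet (the fat steel socket among the slim brass hose barbs): turn its knob clockwise until you feel the seat take up, and leave it just finger-tight, without crushing the soft seat. Then put the lockout cap over that knob so that it stands flat on the panel, and let go. Do not touch the other four knobs, and leave the glassware on the bench where it is.

Things in the scene. Friction and masses are not known exactly. Their poses are not given: they have to be found in the camera images.
- bank: Fixed grey steel box, 120 mm deep (x), 370 mm long (y), 60 mm high; its flat top is the panel. Five needle valves in a row at x = 0, y = -112, -56, 0, 56, 112 mm, in any order. Origin on the bench under the middle one. Each valve's outlet sticks out of the +x face behind its knob, 30 mm below the panel. Gauge (52 mm across, 17 mm high) on the panel at y = -175 mm; inlet at the -y end.
- valve0: The valve to shut, with the quick-coupling outlet (steel socket 32 mm across, sticking out 48 mm; the brass barbs are 13 mm across, 20 mm at the nut). Origin on the knob's axis at panel height; axes as the bank's.
- valve0_grip (a point): On the axis of valve0's knob, 24 mm above the panel: where to grip it, at any yaw. The knob is a fluted black cylinder, 30 mm across, from 7 to 37 mm above the panel, with a white line on top; below it is a nut 18 mm across. The gap to the next knobs is 26 mm.
- valve0_knob (a joint): Turn of the knob, rad; grows clockwise from above (closing), starts at 0 to 0.2. Packing friction of about 0.1 N m holds it where it is left. The needle meets its unseen seat anywhere between 0.55 and 1.35; from there the soft seat adds about 2 N m per rad. Finger-tight: 0.1 to 0.2 N m above the running torque. At least 0.04 N m must stay on the seat; 0.3 N m crushes it.
- needle: Needle of valve0 inside the box, turning with the knob (unseen). It bears on the seat at 25 mm from the axis: 1.6 N there is 0.04 N m, 12 N is 0.3 N m. Origin on the axis at the knob's underside.
- cap: Lockout cap, mouth down on the bench: dark grey plastic cup, 42 mm outside, 36 mm inside, 41 mm deep, crown at 45 mm, with a flat upright padlock lug on it (28 mm along x, 12 mm thick along y, from 45 to 83 mm). About 80 g. Origin at the centre of the mouth. Over a knob (any yaw) it stands on the panel, origin at panel height, 3 mm clear round the knob.
- cap_lug (a point): Grip point in the middle of the cap's lug, 69 mm above the mouth; grip across the 12 mm thickness (the cap's y axis).
- valve1_knob: Knob of one of the four other needle valves (brass barb outlet), the same size and shape as valve0's, turned anyhow. Origin on its axis at its underside, 7 mm above the panel. Not to be touched.
- valve2_knob: Knob of one of the four other needle valves (brass barb outlet), the same size and shape as valve0's, turned anyhow. Origin on its axis at its underside, 7 mm above the panel. Not to be touched.
- valve3_knob: Knob of one of the four other needle valves (brass barb outlet), the same size and shape as valve0's, turned anyhow. Origin on its axis at its underside, 7 mm above the panel. Not to be touched.
- valve4_knob: Knob of one of the four other needle valves (brass barb outlet), the same size and shape as valve0's, turned anyhow. Origin on its axis at its underside, 7 mm above the panel. Not to be touched.
- beaker: Glass beaker, 68 mm across, 85 mm high, bystander. Origin under its centre.
- reagent: Brown glass bottle with black cap, 76 mm across, 145 mm high, bystander. Origin under its centre.
- jar: Glass jar with cork, 70 mm across, 80 mm high, bystander. Origin under its centre.
There are look-alikes about, which are no part of the job. Of the things that look like the cap, the middle-sized one is meant.

How it is judged:
By the outcome, as a careful person would: the job done as asked, in the order asked, and still so for the second after the job is handed in, with the robot touching nothing.
It also fails if it takes over 72 s, if anything falls off the work surface, if the arm or the gripper's body presses on something with over 40 N, if the wrist force passes 120 N, or if a joint passes its speed limit or range.

## Working session

There is one attempt and no reset: what is moved stays moved. The work goes in short steps, Python scripts to look and compute and a shell command to move; the robot and the scene stay as the last step left them, time stands still between calls to the robot, and variables do not carry over. Pictures are saved under pics/ and viewed, at most 10 in all, crops included, and the job is handed in when it is done.

```bash
mkdir -p pics; ls
cat > h.py <<'E'
import numpy as np, cv2
from plant import bot
def K(p):
    f=210/np.tan(np.radians(p['fovy'])/2); return np.array([[f,0,p['cx']],[0,f,p['cy']],[0,0,1]])
def ray(p,u,v):
    T=np.array(p['camera_from_world']); R=T[:3,:3]; c=-R.T@T[:3,3]
    d=R.T@(np.linalg.inv(K(p))@[u,v,1]); return c,d/np.linalg.norm(d)
def at(p,u,v,z):
    c,d=ray(p,u,v); return c+d*(z-c[2])/d[2]
def proj(p,X):
    T=np.array(p['camera_from_world']); x=K(p)@(T[:3,:3]@np.array(X)+T[:3,3]); return x[:2]/x[2]
def tri(obs):
    A=np.zeros((3,3));b=np.zeros(3)
    for p,u,v in obs:
        c,d=ray(p,u,v); M=np.eye(3)-np.outer(d,d); A+=M;b+=M@c
    X=np.linalg.solve(A,b); return X
E
python3 - <<'E'
from h import *
for n in ['scene','top']:
    cv2.imwrite(f'pics/{n}0.png',bot.capture(n)); p=bot.camera_params(n); print(n,p['fovy'],p['cx'],p['cy'],np.round(p['camera_from_world'],3).tolist())
print(bot.get_obs())
E
```

```text
pics
scene 45.994007808684415 285.6508514852354 214.145693760628 [[0.005, 1.0, -0.019, 85.986], [0.66, -0.017, -0.751, -261.356], [-0.751, -0.009, -0.66, 1490.439], [0.0, 0.0, 0.0, 1.0]]
top 43.123361304263895 277.0783427540024 205.07371919227256 [[0.023, -1.0, 0.0, -79.216], [-0.983, -0.022, -0.184, 492.321], [0.184, 0.004, -0.983, 1531.948], [0.0, 0.0, 0.0, 1.0]]
{'time': 0.1, 'joint_positions': array([ 1.10697279e+00,  3.42655705e-01,  1.52491754e+00, -3.74798575e-07,
        1.27536596e+00, -1.46009453e-01]), 'dq': array([-0.00066509, -0.00105509, -0.00426599,  0.00081313,  0.00104345,
        0.00093163]), 'tau': array([ 3.33762211e-03, -4.32001483e+01, -2.44696981e+01,  7.21528823e-02,
        5.25229471e-02, -7.59131467e-05]), 'tool_pos': array([163.87049072, 498.3721232 , 205.8144643 ]), 'tcp_rot': array([-3.14026038e+00, -1.95556288e-04,  2.82377855e+00]), 'contact_force': array([0.30035007, 0.69043289, 0.66797912]), 'moment': array([-0.00239506, -0.03494883,  0.00344547]), 'finger_force': 0.0, 'grip_width': 91.61589461142039}
```

View pics/scene0.png

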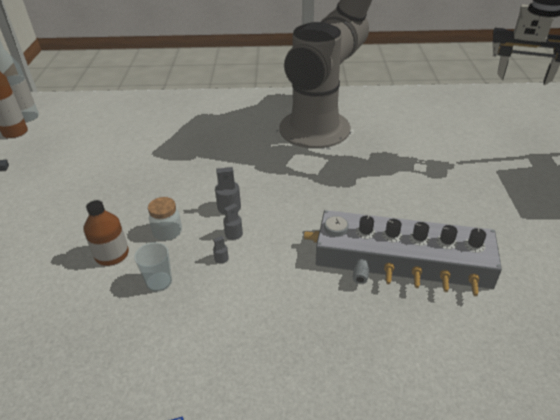

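View pics/top0.png

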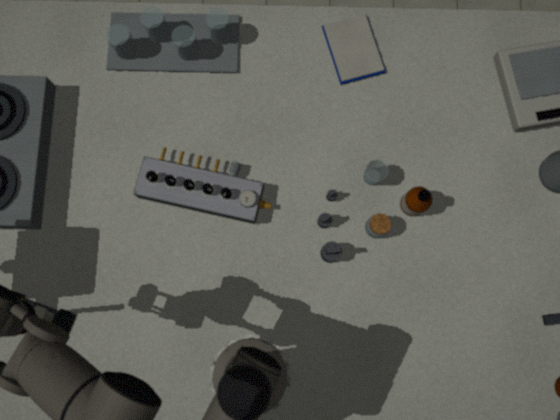

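The quick coupling is at scene (361,272) and top (233,168). It is the outlet next to the gauge, so the target knob is at scene (366,225), top (227,193). The cap-like things are large at scene (227,190), middle (233,222) and small (221,251). The middle-sized one is the one meant, and I'll confirm it in enlarged crops.

Run:
```python
from h import *
s=cv2.imread('pics/scene0.png');t=cv2.imread('pics/top0.png')
a=cv2.resize(s[155:295,200:390],None,fx=4,fy=4,interpolation=cv2.INTER_CUBIC)
b=cv2.resize(t[140:270,190:350],None,fx=4,fy=4,interpolation=cv2.INTER_CUBIC)
a=cv2.resize(s[155:295,195:390],(780,560),interpolation=cv2.INTER_CUBIC)
cv2.imwrite('pics/sc.png',a);cv2.imwrite('pics/tc.png',cv2.resize(t[140:270,190:350],(720,585),interpolation=cv2.INTER_CUBIC))
```

```text
(no output)
```

View pics/sc.png

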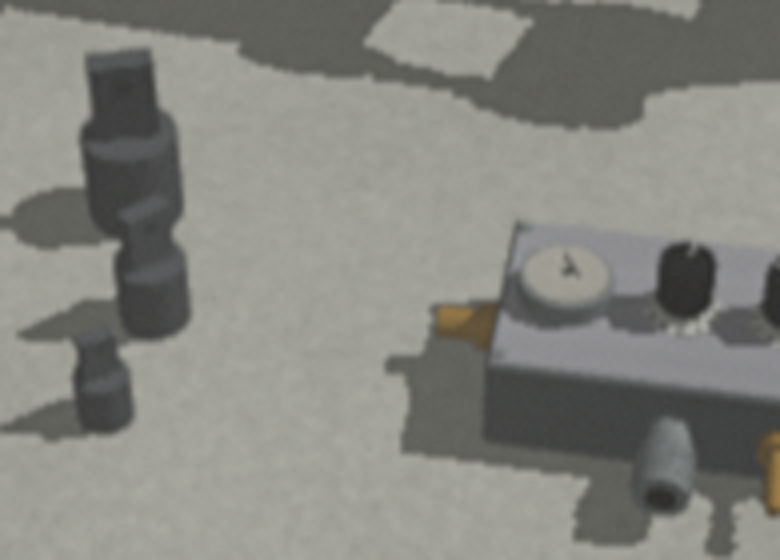

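View pics/tc.png

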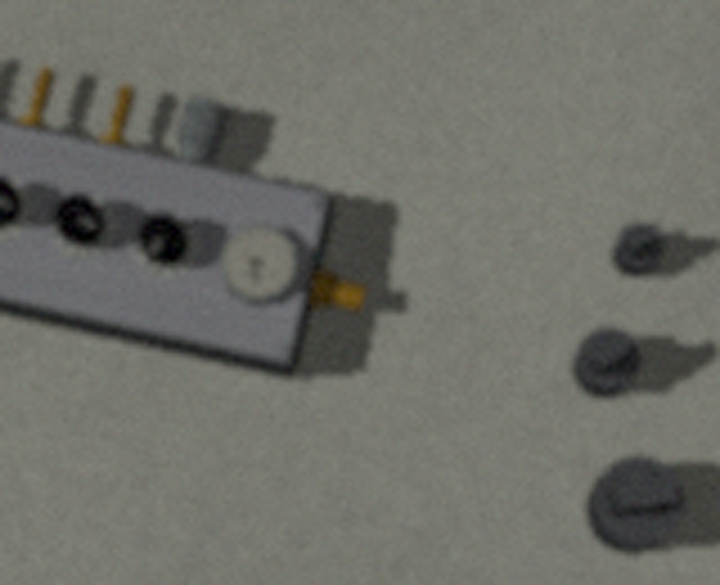

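The enlarged crops confirm both. The fat grey socket at scene crop (665,465) stands directly behind the knob next to the gauge. The middle cap is at scene crop (153,270), top crop (607,362), between the larger and the smaller one. Now I'll measure.

Run:
```python
from h import *
S=bot.camera_params('scene');T=bot.camera_params('top')
s=lambda x,y:(S,195+x/4,155+y/4); t=lambda x,y:(T,190+x/4.5,140+y/4.5)
print('knobtop',tri([s(687,252),t(163,238)]))
for z in (97,): print(at(*s(687,252),z),at(*t(163,238),z))
print('lugtop',tri([s(145,208),t(622,356)]), 'capdisc z45', at(*t(607,357),45), 'lug z83 top',at(*t(622,356),83),at(*s(145,208),83))
# bank corners z=60
c1=at(*t(328,192),60);c2=at(*t(295,372),60);print('corners top',c1,c2)
print('scene corners',at(*s(518,222),60),at(*s(487,362),60))
# far end
print('far', at(T,145,157,60),at(T,135,194,60))
for n,d in (('mid',64),): print(n, d/4.5*1450/ (210/np.tan(np.radians(T['fovy']/2))))
```

```text
knobtop [517.59157554  81.4633557   94.43975822]
[520.36053687  83.00556994  97.        ] [516.79995022  79.09976921  97.        ]
lugtop [ 450.21790666 -212.8631985    74.19999037] capdisc z45 [ 454.45347105 -210.3208177    45.        ] lug z83 top [ 449.16447752 -216.59185021   83.        ] [ 460.81587764 -206.65385555   83.        ]
corners top [557.9460945  -24.56025989  60.        ] [437.58099247  -6.42005222  60.        ]
scene corners [4.51536070e+02 2.85656887e-01 6.00000000e+01] [562.06399133 -22.86063443  60.        ]
far [628.70627155 330.25062817  60.        ] [515.10237991 352.0420606   60.        ]
mid 38.804597366544876
```

```bash
python3 -m pendant '[[[0.6,-0.7,0.15],[0,0,-0.6],1],[[0.6,-0.7,0.15],[0,0,-0.6],1],[[0.6,-0.7,0.15],[0,0,-0.6],1],[[0.6,-0.7,0.15],[0,0,-0.6],1],[[0.6,-0.7,0.15],[0,0,-0.6],1],[[0.6,-0.7,0.15],[0,0,-0.6],1],[[0.6,-0.7,0.15],[0,0,-0.6],1],[[0.6,-0.7,0.15],[0,0,-0.6],1],[[0.6,-0.7,0.15],[0,0,-0.6],1],[[0.6,-0.7,0.15],[0,0,-0.6],1]]'
python3 -m pendant '[[[0.6,-0.7,0],[0,0,0],1],[[0.6,-0.7,0],[0,0,0],1],[[0.6,-0.7,0],[0,0,0],1],[[0.6,-0.7,0],[0,0,0],1],[[0.6,-0.7,0],[0,0,0],1],[[0.6,-0.7,0],[0,0,0],1],[[0.6,-0.7,0],[0,0,0],1],[[0.4,-0.4,0],[0,0,0],1],[[0,0,0],[0,0,0],1],[[0,0,0],[0,0,0],1]]'
cat > snap.py <<'E'
import sys,json
from h import *
n=sys.argv[1]; p=bot.camera_params('wrist'); im=bot.capture('wrist'); cv2.imwrite(f'pics/{n}.png',im)
json.dump({k:(v.tolist() if hasattr(v,'tolist') else v) for k,v in p.items()},open(f'pics/{n}.json','w'))
o=bot.get_obs(); print(o['time'],o['tool_pos'],o['tcp_rot'],o['moment'])
E
python3 snap.py w1
```

```text
time: 0.93
tool_pos: [344.5, 287.5, 251.4]
tcp_rot: [-3.141, -0.0, 2.1]
contact_force: [0.8, -0.0, -0.4]
grip_width: 92.2
finger_force: 0.0
time: 1.77
tool_pos: [481.9, 129.3, 250.8]
tcp_rot: [-3.14, -0.001, 2.102]
contact_force: [0.0, 0.4, 0.4]
grip_width: 91.6
finger_force: 0.0
1.8167 [481.42061992 129.97347377 250.99939237] [-3.14056037e+00 -9.93926484e-04  2.10324604e+00] [-0.03936193  0.04814742 -0.05740643]
```

View pics/w1.png

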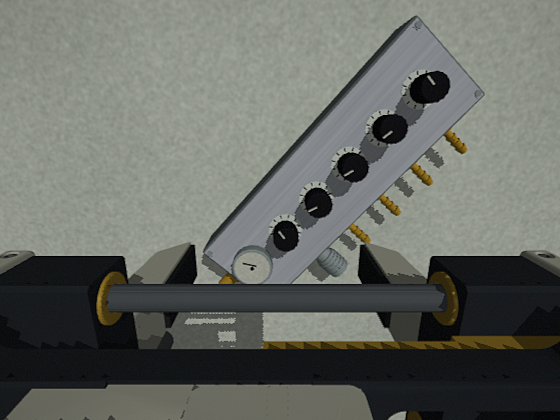

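The wrist view shows the bank with its knobs at (286,236), (318,202), (352,167), (390,128) and (430,87). The gauge is at (252,266) and the steel coupling at (332,262), beside the knob at (286,236).

```bash
cat >> h.py <<'E'
import json
def P(n): return json.load(open(f'pics/{n}.json'))
E
python3 - <<'E'
from h import *
p=P('w1')
im=cv2.imread('pics/w1.png'); S=bot.camera_params('scene');T=bot.camera_params('top')
q=[(286,236),(318,202),(352,167),(389.5,128),(430,87)]
X=np.array([at(p,u,v,95) for u,v in q]); print(X); print(np.linalg.norm(np.diff(X,axis=0),axis=1)); d=X[4]-X[0]; print('yaw',np.arctan2(-d[0],d[1]), np.linalg.norm(d)/4)
print(tri([(p,*q[0]),(S,366.75,218),(T,226.2,192.9)]),tri([(p,*q[0]),(T,226.2,192.9)]))
E
```

```text
[[518.17091772  86.43028033  95.        ]
 [528.12899657 139.91673969  95.        ]
 [538.70873079 191.99100663  95.        ]
 [549.35779999 245.91939763  95.        ]
 [560.70977743 299.2013815   95.        ]]
[54.40555734 53.13812241 54.9697556  54.4778597 ]
yaw -0.19732614285120392 54.24544685888082
[517.83920292  82.95391992  93.02035287] [521.23734039  81.07447855  78.69525102]
```

```bash
python3 -m pendant '[[[0.27,-0.4,-0.3],[0,0,0],1],[[0.27,-0.4,-0.3],[0,0,0],1],[[0.27,-0.4,-0.3],[0,0,0],1],[[0.27,-0.4,-0.3],[0,0,0],1],[[0.27,-0.4,-0.3],[0,0,0],1],[[0.27,-0.4,-0.3],[0,0,0],1],[[0.27,-0.4,-0.3],[0,0,0],1],[[0.27,-0.4,-0.3],[0,0,0],1],[[0,0,0],[0,0,0],1],[[0,0,0],[0,0,0],1]]'
python3 snap.py w2
```

```text
time: 2.65
tool_pos: [546.9, 32.9, 178.5]
tcp_rot: [-3.14, -0.001, 2.102]
contact_force: [-0.6, 0.4, 0.7]
grip_width: 91.6
finger_force: 0.0
2.7 [546.85510794  33.4589292  179.11687423] [-3.14119274e+00 -7.04406924e-04  2.10289359e+00] [-0.06676012  0.02549779  0.00285417]
```

View pics/w2.png

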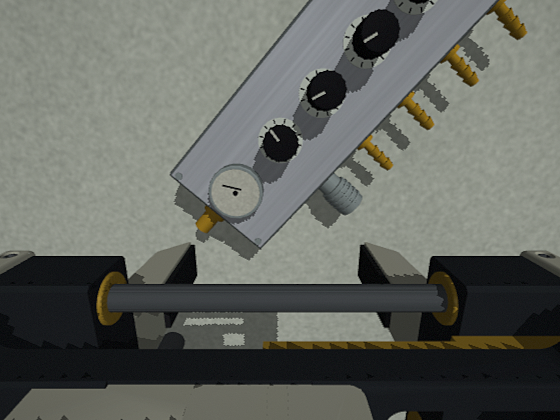

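In the second view the target knob is at about (281,143), with its neighbours at (326,90) and (376,35). The gauge is at (236,191) and the socket at (342,192).

Run:
```python
from h import *
from scipy.optimize import least_squares as L
a,b=P('w1'),P('w2')
obs=[(a,i,u,v) for i,(u,v) in enumerate([(286,236),(318,202),(352,167),(389.5,128),(430,87)])]+[(b,i,u,v) for i,(u,v) in enumerate([(280.5,142),(326,90),(376,34.5)])]
print('tri2',[tri([(a,*obs[i][2:]),(b,*obs[5+i][2:])]) for i in range(3)])
def f(x,d=0):
    r=[]
    for p,i,u,v in obs:
        r+=list(proj(p,[x[0]-56*i*np.sin(x[2]),x[1]+56*i*np.cos(x[2]),x[3]])-[u,v])
    return r
s=L(f,[518,84,-.2,95]); print(s.x,np.round(s.fun,1))
C=bot.camera_params('wrist')
print(C['fovy'],C['cx'],C['cy'], ray(b,280,210))
```

```text
tri2 [array([520.18416222,  83.12683438,  85.3502472 ]), array([530.87861616, 138.23867133,  84.75526182]), array([541.98817321, 192.08938908,  85.53689341])]
[ 5.20099671e+02  8.29637742e+01 -1.98824010e-01  8.42878353e+01] [-0.3 -0.2  0.1  0.3  0.8 -0.5  0.4  0.1 -0.1 -0.1  0.1  0.  -0.2  0.6
 -0.5 -0.3]
68.68149816961616 277.02953085985575 208.31561595701078 (array([507.22267524,  99.88716995, 356.3187176 ]), array([ 0.15418872, -0.2470748 , -0.95665035]))
```

Run:
```python
from h import *
from scipy.optimize import least_squares as L
a,b=P('w1'),P('w2');S=bot.camera_params('scene');T=bot.camera_params('top')
print('b corners edge vs z',[(z,round(np.linalg.norm(at(b,172,177,z)-at(b,258,247,z)),1)) for z in(40,50,60)],
 'a far edge',[(z,round(np.linalg.norm(at(a,416,16,z)-at(a,484,95,z)),1)) for z in(40,50,60)])
obs=[(a,i,u,v) for i,(u,v) in enumerate([(286,236),(318,202),(352,167),(389.5,128),(430,87)])]+[(b,i,u,v) for i,(u,v) in enumerate([(280.5,142),(326,90),(376,34.5)])]
def pd(p,X,k):
    k_=K(p);f=k_[0,0];c=k_[:2,2];n=(proj(p,X)-c)/f; return c+f*n*(1+k*(n@n))
def g(x,z=None):
    r=[]
    for p,i,u,v in obs:
        r+=list(pd(p,[x[0]-56*i*np.sin(x[2]),x[1]+56*i*np.cos(x[2]),z or x[4]],x[3])-[u,v])
    return r
for z in (None,97):
    s=L(g,[518,84,-.2,0,95],args=(z,)); print(z,s.x,s.cost,np.round(s.fun,1))
# equidistant lens hypothesis
def pe(p,X):
    k_=K(p);f=k_[0,0];c=k_[:2,2];n=(proj(p,X)-c)/f;r=np.linalg.norm(n);return c+f*n*np.arctan(r)/r
def e(x,fn): return np.ravel([fn(p,[x[0]-56*i*np.sin(x[2]),x[1]+56*i*np.cos(x[2]),x[3]])-[u,v] for p,i,u,v in obs])
s=L(e,[518,84,-.2,95],args=(pe,));print('equi',s.x,s.cost)
```

```text
b corners edge vs z [(40, np.float64(118.5)), (50, np.float64(114.8)), (60, np.float64(111.0))] a far edge [(40, np.float64(123.1)), (50, np.float64(119.9)), (60, np.float64(116.8))]
None [ 5.20095700e+02  8.29684700e+01 -1.98810582e-01 -3.03770674e-04
  8.43208271e+01] 1.0607872971463932 [-0.3 -0.2  0.1  0.3  0.8 -0.5  0.4  0.1 -0.1 -0.1  0.1 -0.  -0.2  0.6
 -0.5 -0.3]
97 [ 5.18579370e+02  8.39635120e+01 -1.92663990e-01 -8.42953915e-02
  9.50000000e+01] 10.61658157314654 [-0.8  2.5  0.6  1.7  1.9 -0.3  1.3 -0.3 -1.2  0.5 -0.8 -0.5  0.2 -1.3
 -0.8 -0.7]
equi [ 5.16092518e+02  8.79809829e+01 -1.85172401e-01  1.17306879e+02] 95.58864075131687
```

Run:
```python
from h import *
a,b=P('w1'),P('w2');A=cv2.imread('pics/w1.png',0);B=cv2.imread('pics/w2.png',0)
s=cv2.SIFT_create(contrastThreshold=0.01);ka,da=s.detectAndCompute(A[:250],None);kb,db=s.detectAndCompute(B[:250],None)
out=[]
for m in cv2.BFMatcher().knnMatch(da,db,k=2):
    if m[0].distance<.8*m[1].distance:
        pa,pb=ka[m[0].queryIdx].pt,kb[m[0].trainIdx].pt
        X=tri([(a,*pa),(b,*pb)]); e=np.linalg.norm(proj(a,X)-pa)+np.linalg.norm(proj(b,X)-pb)
        if e<1.5: out.append([*pa,*pb,*X,e])
out=np.round(sorted(out,key=lambda r:r[6]),1); print(len(out))
for o in out: print(*o)
```

```text
483
186.9 246.3 186.8 246.3 -9151.7 -96355.2 -178224.8 0.1
483.1 213.2 536.9 135.1 772.0 232.0 -3.5 0.1
123.1 214.3 71.7 136.7 315.8 -38.1 -2.7 0.0
473.3 176.6 527.1 83.5 722.9 266.5 -2.3 0.1
176.3 202.3 140.2 119.7 375.8 18.8 -2.3 0.3
165.2 223.0 126.6 148.6 375.1 -18.7 -2.1 0.1
463.5 241.2 510.3 173.6 775.4 183.0 -2.0 0.1
422.1 231.7 457.2 160.3 711.8 163.6 -2.0 0.3
95.6 220.7 36.6 145.5 284.7 -67.8 -2.0 0.0
484.8 231.8 537.9 160.4 792.4 210.9 -1.9 0.3
135.0 206.9 86.5 126.3 326.7 -18.2 -1.8 0.1
135.0 206.9 86.5 126.3 326.7 -18.2 -1.8 0.1
422.3 212.0 458.7 133.1 692.9 188.3 -1.7 0.0
108.0 205.0 51.5 123.4 291.6 -35.3 -1.6 0.1
426.7 200.6 465.0 117.2 687.6 205.1 -1.6 0.1
426.7 200.6 465.0 117.2 687.6 205.1 -1.6 0.1
168.6 213.6 130.6 135.4 373.5 -2.5 -1.5 0.2
246.4 174.5 230.1 80.4 443.9 106.2 -1.5 0.1
143.6 227.6 98.7 154.9 350.4 -41.4 -1.5 0.1
143.6 227.6 98.7 154.9 350.4 -41.4 -1.5 0.1
200.8 215.9 172.2 138.5 415.8 18.4 -1.5 0.1
200.8 215.9 172.2 138.5 415.8 18.4 -1.5 0.1
205.8 201.1 178.4 117.8 412.1 42.4 -1.4 0.4
489.0 139.3 550.4 29.5 706.4 316.9 -1.4 0.0
487.6 235.4 541.8 165.
[... 19086 characters left out ...]

422.6 245.9 457.8 179.2 724.4 146.1 1.9 0.2
422.6 245.9 457.8 179.2 724.4 146.1 1.9 0.2
195.9 209.9 165.4 129.4 405.8 24.4 1.9 0.2
126.5 240.0 77.2 171.2 337.0 -70.7 2.0 0.2
465.3 193.6 516.4 106.5 726.6 241.2 2.0 0.2
165.9 236.5 127.3 166.5 385.4 -35.8 2.0 0.3
73.8 236.4 8.7 166.3 267.1 -105.0 2.5 0.1
73.8 236.4 8.7 166.3 267.1 -105.0 2.5 0.1
425.0 229.4 462.1 156.1 709.7 169.0 4.2 0.1
458.4 158.8 511.4 51.0 676.1 271.5 18.4 0.5
307.7 165.5 310.0 45.7 501.9 165.7 58.0 0.9
305.8 225.7 308.7 136.2 541.3 99.3 58.1 0.5
299.0 228.8 300.4 140.4 536.2 91.9 59.1 1.1
333.5 164.1 346.5 42.1 527.3 183.1 61.1 0.4
297.4 213.1 296.3 116.1 522.0 109.0 62.2 0.4
291.4 218.8 289.2 123.4 519.1 100.0 65.6 0.5
```

Bench points triangulate at z≈0 and panel points at z≈59, so the calibration is good and my eyeballed pixels were off. I'll use knob blobs instead.

Run:
```python
from h import *
from scipy.optimize import least_squares as L
def blobs(n):
    im=cv2.imread(f'pics/{n}.png'); m=(im.max(2)<48).astype('u1'); m[245:]=0
    m=cv2.morphologyEx(m,cv2.MORPH_CLOSE,np.ones((7,7)))
    k,l,st,c=cv2.connectedComponentsWithStats(m)
    r=[(st[i],c[i]) for i in range(1,k) if st[i][4]>250 and st[i][1]>2]; return r
def sil(p,x,y):
    t=np.linspace(0,2*np.pi,40); q=[proj(p,[x+15*np.cos(s),y+15*np.sin(s),z]) for z in (67,97) for s in t]
    h=cv2.convexHull(np.float32(q)); M=cv2.moments(h); return np.array([M['m10'],M['m01']])/M['m00'],M['m00']
obs=[]
for n in('w1','w2'):
    for s,c in sorted(blobs(n),key=lambda r:-r[1][1]): print(n,s,c); obs.append((P(n),c,n,s))
def solve(o,x0): return L(lambda x: np.ravel([sil(p,*x)[0]-c for p,c in o]),x0)
X=[]
for n in('w1','w2'):
    o=[q for q in obs if q[2]==n]
    for p,c,_,s in o:
        r=solve([(p,c)],[520,85]).x; print(n,np.round(r,1),'area',s[4],round(sil(p,*r)[1]))
```

```text
w1 [271 219  29  26 578] [285.47750865 232.79065744]
w1 [301 184  31  34 690] [317.8173913  201.91304348]
w1 [333 152  36  30 792] [351.07954545 166.45833333]
w1 [367 111  41  34 912] [388.40570175 128.49780702]
w1 [ 207   18  206  227 1040] [310.51442308 127.33365385]
w1 [ 403   71   47   37 1130] [427.57699115  87.80530973]
w2 [ 260  121   41   41 1097] [280.07201459 142.19325433]
w2 [ 301   70   46   46 1378] [324.78447025  90.84179971]
w2 [ 345    9   55   58 1869] [374.54307116  34.94970572]
w1 [518.   86.1] area 578 681
w1 [533.3 143.1] area 690 700
w1 [540.3 191.7] area 792 754
w1 [551.9 246.2] area 912 888
w1 [478.1 204.4] area 1040 705
w1 [562.8 300.3] area 1130 1086
w2 [519.5  83. ] area 1097 1061
w2 [530.2 136.4] area 1378 1316
w2 [541.8 191. ] area 1869 1826
```

```bash
python3 -m pendant '[[[-0.23,0.41,0],[0,0,0],1],[[-0.23,0.41,0],[0,0,0],1],[[-0.23,0.41,0],[0,0,0],1],[[-0.23,0.41,0],[0,0,0],1],[[0,0,-0.4],[0,0,0],1],[[0,0,-0.4],[0,0,0],1],[[0,0,-0.4],[0,0,0],1],[[0,0,-0.4],[0,0,0],1],[[0,0,0],[0,0,0],1],[[0,0,0],[0,0,0],1]]'
python3 snap.py w3
python3 - <<'E'
from h import *
p=P('w3');im=cv2.imread('pics/w3.png')
t=np.linspace(0,2*np.pi,60)
for z,c in((97,(0,0,255)),(60,(0,255,0))):
    for s in t:
        u=proj(p,[519+15*np.cos(s),82.5+15*np.sin(s),z]); cv2.circle(im,(int(u[0]),int(u[1])),0,c,-1)
cv2.imwrite('pics/w3o.png',im); print(bot.get_obs()['moment'])
E
```

```text
time: 3.53
tool_pos: [518.4, 84.1, 131.5]
tcp_rot: [-3.141, -0.001, 2.105]
contact_force: [-0.1, -0.3, 0.7]
grip_width: 91.8
finger_force: 0.0
3.5833 [519.07023968  83.86154366 132.11031444] [3.14094388e+00 2.57497298e-04 2.10486258e+00] [-0.05952802 -0.00767626  0.01344524]
[-0.05952802 -0.00767626  0.01344524]
```

View pics/w3o.png

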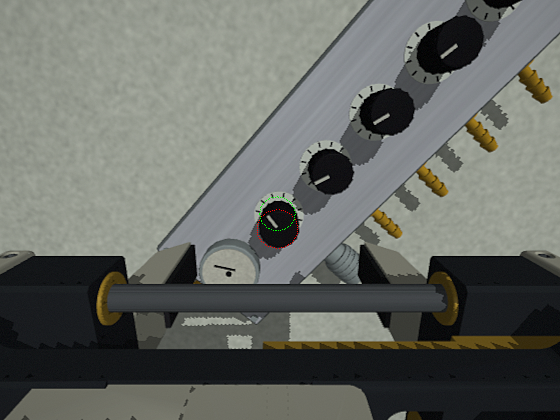

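```bash
python3 -m pendant '[[[0,-0.04,-0.33],[0,0,0],1],[[0,0,-0.33],[0,0,0],1],[[0,0,-0.33],[0,0,0],1],[[0,0,-0.33],[0,0,0],1],[[0,0,-0.33],[0,0,0],1],[[0,0,0],[0,0,0],1],[[0,0,0],[0,0,0],0],[[0,0,0],[0,0,0],-0.1],[[0,0,0],[0,0,0],-0.3],[[0,0,0],[0,0,0],-1]]'
python3 -m pendant '[[[0,0,0],[0,0,0],-1],[[0,0,0],[0,0,0],-1],[[0,0,0],[0,0,0],-1],[[0,0,0],[0,0,0],-1],[[0,0,0],[0,0,0],-1],[[0,0,0],[0,0,0],-1],[[0,0,0],[0,0,0],-1],[[0,0,0],[0,0,0],-1],[[0,0,0],[0,0,0],-1],[[0,0,0],[0,0,0],-1]]'
cat > m.py <<'E'
from h import *
M=[];T=[]
for i in range(4):
    o=bot.get_obs();M.append(o['moment']);T.append(o['tau'][5]); 
    if i<3: bot.capture('wrist')
print('M',np.round(M,3)[:,2],'mean',np.mean(M,0).round(3),'tau6',np.round(T,4),'F',o['contact_force'].round(1),'rot',o['tcp_rot'].round(4),'pos',o['tool_pos'].round(1),'w',round(o['grip_width'],1),'q6',o['joint_positions'][5].round(4),'t',o['time'])
E
python3 m.py
```

```text
time: 4.42
tool_pos: [519.6, 81.7, 82.5]
tcp_rot: [3.141, 0.001, 2.104]
contact_force: [-0.5, 1.2, -0.9]
grip_width: 69.8
finger_force: 0.0
time: 5.25
tool_pos: [519.2, 81.7, 82.0]
tcp_rot: [3.141, 0.0, 2.104]
contact_force: [-1.1, -0.3, -1.2]
grip_width: 3.7
finger_force: 0.0
M [ 0.004 -0.001  0.048  0.003] mean [-0.048  0.022  0.014] tau6 [0.0005 0.0002 0.0001 0.    ] F [-1.1  0.1  0.2] rot [ 3.1416 -0.      2.1038] pos [519.2  81.7  81.9] w 0.3 q6 -0.5228 t 5.4
```

Run:
```python
from h import *
w=bot.capture('wrist'); s=bot.capture('scene')
c=cv2.resize(s[180:300,300:460],(560,420),interpolation=cv2.INTER_CUBIC)
cv2.imwrite('pics/x4.png',cv2.resize(np.hstack([w,c]),(800,300)))
```

```text
(no output)
```

View pics/x4.png

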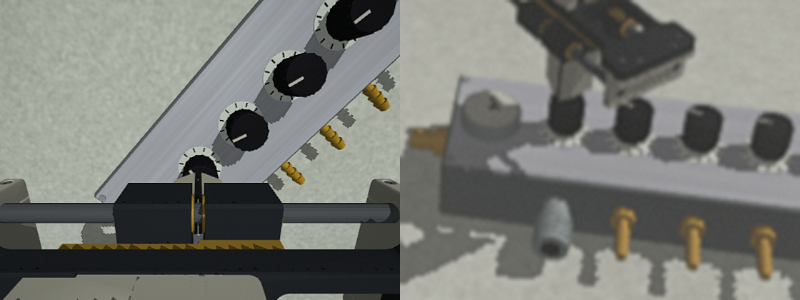

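Run:
```python
from h import *
p=bot.camera_params('wrist');S=bot.camera_params('scene')
f=lambda u:(u-[300,180])*3.5*0.7143+[400,0]
for z in(97,60):print('knob',z,proj(p,[519,82.5,z])/1.4, f(proj(S,[519,82.5,z])))
for z in(65,82,100,115): print('axis',z,proj(p,[519.2,81.7,z])/1.4)
T=np.array(p['camera_from_world']);print('cam',-T[:3,:3].T@T[:3,3], bot.get_obs()['tool_pos'])
```

```text
knob 97 [198.83634144 182.53072177] [566.06621846  93.92980758]
knob 60 [198.70115743 166.00755153] [562.223251   126.13467281]
axis 65 [198.469754   168.68756696]
axis 82 [198.5075984  175.93064304]
axis 100 [198.55532829 185.06571444]
axis 115 [198.60291124 194.17266176]
cam [479.14076611 148.74961051 259.70072768] [519.2354013   81.73624466  81.94209705]
```

Run:
```python
from h import *
from scipy.spatial.transform import Rotation as R
p=P('w3'); r=R.from_euler('xyz',[3.14159,0,2.1045]).as_matrix(); t=np.array([519.07,83.86,132.1])
for dz in(17,-2,-17,-30):
    print(dz,[np.round(proj(p,t+r@[sx*9.5,sy*46,dz])).astype(int).tolist() for sy in(-1,1) for sx in(-1,1)])
im=cv2.imread('pics/w3.png',0)
for v in (236,240,244,248,252,260): print(v,im[v,165:200:3],im[v,352:395:3])
```

```text
17 [[212, 250], [210, 224], [345, 250], [347, 224]]
-2 [[205, 263], [203, 234], [352, 263], [354, 234]]
-17 [[200, 274], [197, 244], [358, 274], [360, 244]]
-30 [[194, 286], [191, 254], [364, 286], [367, 254]]
236 [133  75 145 141 141 140 137 137 140 138 138 140] [150 150 154  82  84  84  83  81  80 123 151 153 161 154  57]
240 [ 77 144 141 140 140 138 139 141 139 141 141 138] [156 155 146 161  87  83  85  84  84  82 156 156 161 158 159]
244 [142 139 142 139 138 133 109 113  84 108 142 141] [155 153 158 121  74 118 116 105  83 161 154 157 154 149 151]
248 [ 98 105 111 114 113 113 113  94   9  15 110 139] [138 150 166   0  16  47 117 114 113 112 111 110 146 152 151]
252 [113 113 114 113 113 112 104  17  16  15 108 138] [118  80 160   6  12  16  54 116 112 113 113 112 114 113 113]
260 [112 113 113 114 106  44  16   9  12   9  18 149] [ 96 127  46   9   6   9   9  13  68 116 114 113 113 113 113]
```

The fingertips actually sit about 17–19 mm above the reported tool point, and both the scene view and the wrist view agree on this. So the fingers closed just over the knob's top. I'll open them, go about 30 mm lower and watch the force.

```bash
python3 -m pendant '[[[0,0,0.1],[0,0,0],0.9],[[0,0,0],[0,0,0],0.9],[[0,0,0],[0,0,0],0.9],[[0,0,0],[0,0,0],0.9],[[0,0,0],[0,0,0],0.9],[[0,0,0],[0,0,0],0.9],[[0,0,0],[0,0,0],0.9],[[0,0,0],[0,0,0],0.9],[[0,0,0],[0,0,0],0.9],[[0,0,0],[0,0,0],0.9]]'
python3 -m pendant '[[[0,0.03,-0.15],[0,0,0],0.9],[[0,0,-0.15],[0,0,0],0.9],[[0,0,-0.15],[0,0,0],0.9],[[0,0,-0.15],[0,0,0],0.9],[[0,0,-0.15],[0,0,0],0.9],[[0,0,-0.15],[0,0,0],0.9],[[0,0,-0.15],[0,0,0],0.9],[[0,0,-0.05],[0,0,0],0.9],[[0,0,0],[0,0,0],0.9],[[0,0,0],[0,0,0],0.9]]'
```

```text
time: 6.33
tool_pos: [519.2, 81.7, 84.9]
tcp_rot: [3.142, -0.0, 2.104]
contact_force: [-0.5, 0.0, -0.1]
grip_width: 62.6
finger_force: 0.0
time: 7.17
tool_pos: [519.2, 82.6, 51.9]
tcp_rot: [-3.142, -0.0, 2.104]
contact_force: [0.5, -0.5, 0.3]
grip_width: 87.0
finger_force: 0.0
```

```bash
python3 -m pendant '[[[0,0,0],[0,0,0],-1],[[0,0,0],[0,0,0],-1],[[0,0,0],[0,0,0],-1],[[0,0,0],[0,0,0],-1],[[0,0,0],[0,0,0],-1],[[0,0,0],[0,0,0],-1],[[0,0,0],[0,0,0],-1],[[0,0,0],[0,0,0],-1],[[0,0,0],[0,0,0],-1],[[0,0,0],[0,0,0],-1]]'
python3 m.py
```

```text
time: 8.0
tool_pos: [520.3, 83.2, 52.1]
tcp_rot: [3.139, 0.0, 2.104]
contact_force: [4.0, 4.2, -1.7]
grip_width: 29.5
finger_force: 30.0
M [0.065 0.081 0.096 0.035] mean [ 0.442 -0.457  0.069] tau6 [0.0671 0.0479 0.0467 0.0463] F [ 3.5  3.  -2.2] rot [3.1391e+00 4.0000e-04 2.1037e+00] pos [520.3  83.2  52.1] w 29.6 q6 -0.5211 t 8.15
```

```bash
python3 -m pendant '[[[0.04,0.03,0],[0,0,0],-1],[[0,0,0],[0,0,-0.25],-1],[[0,0,0],[0,0,-0.25],-1],[[0,0,0],[0,0,-0.25],-1],[[0,0,0],[0,0,-0.25],-1],[[0,0,0],[0,0,-0.25],-1],[[0,0,0],[0,0,-0.25],-1],[[0,0,0],[0,0,-0.25],-1],[[0,0,0],[0,0,-0.25],-1],[[0,0,0],[0,0,-0.25],-1]]'
python3 m.py
```

```text
time: 8.98
tool_pos: [520.5, 83.3, 52.0]
tcp_rot: [-3.142, 0.0, 1.833]
contact_force: [1.6, -1.1, 0.1]
grip_width: 29.0
finger_force: 30.0
M [ 0.17   0.094  0.008 -0.043] mean [-0.253  0.048  0.058] tau6 [-0.3379 -0.0737  0.3441  0.0813] F [ 0.9 -1.5  0.9] rot [3.1415e+00 3.0000e-04 1.8345e+00] pos [520.5  83.3  52. ] w 29.3 q6 -0.2499 t 9.1333
```

```bash
cat > t.py <<'E'
import sys
from h import *
M=[];T=[];Y=[]
for i in range(5):
    o=bot.get_obs();M.append(o['moment'][2]);T.append(o['tau'][5]);Y.append(o['tcp_rot'][2])
    if i<4: bot.capture('wrist')
print('yaw %.4f'%np.mean(Y),'Mz %.3f'%np.mean(M),np.round(M,2),'tau %.3f'%np.mean(T),np.round(T,2),'F',o['contact_force'].round(1),'t %.1f'%o['time'],flush=True)
sys.exit(np.mean(M)>float(sys.argv[1]))
E
python3 -m pendant '[[[0,0,0],[0,0,-0.1],-1],[[0,0,0],[0,0,-0.1],-1],[[0,0,0],[0,0,-0.1],-1],[[0,0,0],[0,0,-0.1],-1],[[0,0,0],[0,0,-0.1],-1],[[0,0,0],[0,0,0],-1],[[0,0,0],[0,0,0],-1],[[0,0,0],[0,0,0],-1],[[0,0,0],[0,0,0],-1],[[0,0,0],[0,0,0],-1]]' >/dev/null && python3 t.py 0.17 && python3 -m pendant '[[[0,0,0],[0,0,-0.05],-1],[[0,0,0],[0,0,-0.05],-1],[[0,0,0],[0,0,-0.05],-1],[[0,0,0],[0,0,-0.05],-1],[[0,0,0],[0,0,-0.05],-1],[[0,0,0],[0,0,-0.05],-1],[[0,0,0],[0,0,-0.05],-1],[[0,0,0],[0,0,-0.05],-1],[[0,0,0],[0,0,-0.05],-1],[[0,0,0],[0,0,-0.05],-1]]' >/dev/null && python3 t.py 0.17
```

```text
yaw 1.7738 Mz 0.029 [ 0.02  0.04  0.06 -0.02  0.05] tau 0.013 [0.01 0.01 0.01 0.01 0.01] F [ 1.6 -4.5  1.7] t 10.2False
```

```bash
cat > t.py <<'E'
import sys
from h import *
o=bot.get_obs();bot.capture('wrist');p=bot.get_obs()
a=(o['moment'][2],o['tau'][5],p['moment'][2],p['tau'][5])
print('yaw %.4f'%o['tcp_rot'][2],'Mz %.3f tau %.3f | Mz %.3f tau %.3f'%a,'F',o['contact_force'].round(1),'t %.1f'%o['time'],flush=True)
sys.exit(int(max(a[1],(a[0]+a[2])/2)>float(sys.argv[1])))
E
python3 -m pendant '[[[0,0,0],[0,0,-0.05],-1],[[0,0,0],[0,0,-0.05],-1],[[0,0,0],[0,0,-0.05],-1],[[0,0,0],[0,0,-0.05],-1],[[0,0,0],[0,0,-0.05],-1],[[0,0,0],[0,0,-0.05],-1],[[0,0,0],[0,0,-0.05],-1],[[0,0,0],[0,0,-0.05],-1],[[0,0,0],[0,0,-0.05],-1],[[0,0,0],[0,0,-0.05],-1]]' >/dev/null && python3 t.py 0.17 && python3 -m pendant '[[[0,0,0],[0,0,-0.05],-1],[[0,0,0],[0,0,-0.05],-1],[[0,0,0],[0,0,-0.05],-1],[[0,0,0],[0,0,-0.05],-1],[[0,0,0],[0,0,-0.05],-1],[[0,0,0],[0,0,-0.05],-1],[[0,0,0],[0,0,-0.05],-1],[[0,0,0],[0,0,-0.05],-1],[[0,0,0],[0,0,-0.05],-1],[[0,0,0],[0,0,-0.05],-1]]' >/dev/null && python3 t.py 0.17
```

```text
yaw 1.7132 Mz 0.118 tau 0.021 | Mz 0.082 tau 0.065 F [ 2.1 -4.7  3. ] t 11.0
yaw 1.6532 Mz 0.139 tau 0.022 | Mz 0.075 tau 0.065 F [ 1.9 -4.   2.9] t 11.9
```

```bash
sed -i 's/^sys.exit.*/sys.exit(int(a[1]>0.045 or a[3]>0.09 or a[0]+a[2]>0.36))/' t.py
python3 -m pendant '[[[0,0,0],[0,0,-0.05],-1],[[0,0,0],[0,0,-0.05],-1],[[0,0,0],[0,0,-0.05],-1],[[0,0,0],[0,0,-0.05],-1],[[0,0,0],[0,0,-0.05],-1],[[0,0,0],[0,0,-0.05],-1],[[0,0,0],[0,0,-0.05],-1],[[0,0,0],[0,0,-0.05],-1],[[0,0,0],[0,0,-0.05],-1],[[0,0,0],[0,0,-0.05],-1]]' >/dev/null && python3 t.py && python3 -m pendant '[[[0,0,0],[0,0,-0.05],-1],[[0,0,0],[0,0,-0.05],-1],[[0,0,0],[0,0,-0.05],-1],[[0,0,0],[0,0,-0.05],-1],[[0,0,0],[0,0,-0.05],-1],[[0,0,0],[0,0,-0.05],-1],[[0,0,0],[0,0,-0.05],-1],[[0,0,0],[0,0,-0.05],-1],[[0,0,0],[0,0,-0.05],-1],[[0,0,0],[0,0,-0.05],-1]]' >/dev/null && python3 t.py && python3 -m pendant '[[[0,0,0],[0,0,-0.05],-1],[[0,0,0],[0,0,-0.05],-1],[[0,0,0],[0,0,-0.05],-1],[[0,0,0],[0,0,-0.05],-1],[[0,0,0],[0,0,-0.05],-1],[[0,0,0],[0,0,-0.05],-1],[[0,0,0],[0,0,-0.05],-1],[[0,0,0],[0,0,-0.05],-1],[[0,0,0],[0,0,-0.05],-1],[[0,0,0],[0,0,-0.05],-1]]' >/dev/null && python3 t.py
```

```text
yaw 1.5932 Mz 0.131 tau 0.022 | Mz 0.088 tau 0.065 F [ 2.3 -4.5  2.4] t 12.8
yaw 1.5332 Mz 0.074 tau 0.023 | Mz 0.134 tau 0.066 F [ 1.7 -5.1  2.6] t 13.7
yaw 1.4732 Mz 0.102 tau 0.023 | Mz 0.029 tau 0.066 F [ 3.2 -5.   3. ] t 14.5
```

```bash
python3 -m pendant '[[[0,0,0],[0,0,-0.05],-1],[[0,0,0],[0,0,-0.05],-1],[[0,0,0],[0,0,-0.05],-1],[[0,0,0],[0,0,-0.05],-1],[[0,0,0],[0,0,-0.05],-1],[[0,0,0],[0,0,-0.05],-1],[[0,0,0],[0,0,-0.05],-1],[[0,0,0],[0,0,-0.05],-1],[[0,0,0],[0,0,-0.05],-1],[[0,0,0],[0,0,-0.05],-1]]' >/dev/null && python3 t.py && python3 -m pendant '[[[0,0,0],[0,0,-0.05],-1],[[0,0,0],[0,0,-0.05],-1],[[0,0,0],[0,0,-0.05],-1],[[0,0,0],[0,0,-0.05],-1],[[0,0,0],[0,0,-0.05],-1],[[0,0,0],[0,0,-0.05],-1],[[0,0,0],[0,0,-0.05],-1],[[0,0,0],[0,0,-0.05],-1],[[0,0,0],[0,0,-0.05],-1],[[0,0,0],[0,0,-0.05],-1]]' >/dev/null && python3 t.py && python3 -m pendant '[[[0,0,0],[0,0,-0.05],-1],[[0,0,0],[0,0,-0.05],-1],[[0,0,0],[0,0,-0.05],-1],[[0,0,0],[0,0,-0.05],-1],[[0,0,0],[0,0,-0.05],-1],[[0,0,0],[0,0,-0.05],-1],[[0,0,0],[0,0,-0.05],-1],[[0,0,0],[0,0,-0.05],-1],[[0,0,0],[0,0,-0.05],-1],[[0,0,0],[0,0,-0.05],-1]]' >/dev/null && python3 t.py && python3 -m pendant '[[[0,0,0],[0,0,-0.05],-1],[[0,0,0],[0,0,-0.05],-1],[[0,0,0],[0,0,-0.05],-1],[[0,0,0],[0,0,-0.05],-1],[[0,0,0],[0,0,-0.05],-1],[[0,0,0],[0,0,-0.05],-1],[[0,0,0],[0,0,-0.05],-1],[[0,0,0],[0,0,-0.05],-1],[[0,0,0],[0,0,-0.05],-1],[[0,0,0],[0,0,-0.05],-1]]' >/dev/null && python3 t.py
```

```text
yaw 1.4132 Mz 0.154 tau 0.023 | Mz 0.034 tau 0.067 F [ 2.5 -5.3  2.4] t 15.4
yaw 1.3531 Mz 0.102 tau 0.024 | Mz 0.038 tau 0.067 F [ 2.2 -4.   3. ] t 16.3
yaw 1.2931 Mz 0.102 tau 0.024 | Mz 0.003 tau 0.067 F [ 3.6 -4.9  2.3] t 17.2
yaw 1.2332 Mz 0.135 tau 0.024 | Mz 0.060 tau 0.068 F [ 2.8 -4.9  2.3] t 18.1
```

```bash
python3 -m pendant '[[[0,0,0],[0,0,-0.05],-1],[[0,0,0],[0,0,-0.05],-1],[[0,0,0],[0,0,-0.05],-1],[[0,0,0],[0,0,-0.05],-1],[[0,0,0],[0,0,-0.05],-1],[[0,0,0],[0,0,-0.05],-1],[[0,0,0],[0,0,-0.05],-1],[[0,0,0],[0,0,-0.05],-1],[[0,0,0],[0,0,-0.05],-1],[[0,0,0],[0,0,-0.05],-1]]' >/dev/null && python3 t.py && python3 -m pendant '[[[0,0,0],[0,0,-0.05],-1],[[0,0,0],[0,0,-0.05],-1],[[0,0,0],[0,0,-0.05],-1],[[0,0,0],[0,0,-0.05],-1],[[0,0,0],[0,0,-0.05],-1],[[0,0,0],[0,0,-0.05],-1],[[0,0,0],[0,0,-0.05],-1],[[0,0,0],[0,0,-0.05],-1],[[0,0,0],[0,0,-0.05],-1],[[0,0,0],[0,0,-0.05],-1]]' >/dev/null && python3 t.py && python3 -m pendant '[[[0,0,0],[0,0,-0.05],-1],[[0,0,0],[0,0,-0.05],-1],[[0,0,0],[0,0,-0.05],-1],[[0,0,0],[0,0,-0.05],-1],[[0,0,0],[0,0,-0.05],-1],[[0,0,0],[0,0,-0.05],-1],[[0,0,0],[0,0,-0.05],-1],[[0,0,0],[0,0,-0.05],-1],[[0,0,0],[0,0,-0.05],-1],[[0,0,0],[0,0,-0.05],-1]]' >/dev/null && python3 t.py && python3 -m pendant '[[[0,0,0],[0,0,-0.05],-1],[[0,0,0],[0,0,-0.05],-1],[[0,0,0],[0,0,-0.05],-1],[[0,0,0],[0,0,-0.05],-1],[[0,0,0],[0,0,-0.05],-1],[[0,0,0],[0,0,-0.05],-1],[[0,0,0],[0,0,-0.05],-1],[[0,0,0],[0,0,-0.05],-1],[[0,0,0],[0,0,-0.05],-1],[[0,0,0],[0,0,-0.05],-1]]' >/dev/null && python3 t.py
```

```text
yaw 1.1731 Mz 0.100 tau 0.025 | Mz 0.077 tau 0.068 F [ 3.6 -4.6  1.8] t 18.9
yaw 1.1131 Mz 0.056 tau 0.025 | Mz 0.093 tau 0.068 F [ 3.4 -6.1  2.5] t 19.8
yaw 1.0531 Mz 0.129 tau 0.025 | Mz 0.071 tau 0.069 F [ 2.7 -5.3  1.4] t 20.7
yaw 0.9931 Mz 0.082 tau 0.026 | Mz 0.028 tau 0.069 F [ 3.8 -5.   2.2] t 21.6
```

```bash
python3 -m pendant '[[[0,0,0],[0,0,-0.05],-1],[[0,0,0],[0,0,-0.05],-1],[[0,0,0],[0,0,-0.05],-1],[[0,0,0],[0,0,-0.05],-1],[[0,0,0],[0,0,-0.05],-1],[[0,0,0],[0,0,-0.05],-1],[[0,0,0],[0,0,-0.05],-1],[[0,0,0],[0,0,-0.05],-1],[[0,0,0],[0,0,-0.05],-1],[[0,0,0],[0,0,-0.05],-1]]' >/dev/null && python3 t.py && python3 -m pendant '[[[0,0,0],[0,0,-0.05],-1],[[0,0,0],[0,0,-0.05],-1],[[0,0,0],[0,0,-0.05],-1],[[0,0,0],[0,0,-0.05],-1],[[0,0,0],[0,0,-0.05],-1],[[0,0,0],[0,0,-0.05],-1],[[0,0,0],[0,0,-0.05],-1],[[0,0,0],[0,0,-0.05],-1],[[0,0,0],[0,0,-0.05],-1],[[0,0,0],[0,0,-0.05],-1]]' >/dev/null && python3 t.py && python3 -m pendant '[[[0,0,0],[0,0,-0.05],-1],[[0,0,0],[0,0,-0.05],-1],[[0,0,0],[0,0,-0.05],-1],[[0,0,0],[0,0,-0.05],-1],[[0,0,0],[0,0,-0.05],-1],[[0,0,0],[0,0,-0.05],-1],[[0,0,0],[0,0,-0.05],-1],[[0,0,0],[0,0,-0.05],-1],[[0,0,0],[0,0,-0.05],-1],[[0,0,0],[0,0,-0.05],-1]]' >/dev/null && python3 t.py
```

```text
yaw 0.9333 Mz 0.150 tau 0.089 | Mz 0.135 tau 0.133 F [ 3.6 -5.1  0.9] t 22.5
```

The joint torque has stepped up from 0.026 to 0.089, so the seat took up at about 0.03 rad back and carries about 0.06 N m now. About 0.04 rad more is needed.

```bash
python3 -m pendant '[[[0,0,0],[0,0,0],-1],[[0,0,0],[0,0,0],-1],[[0,0,0],[0,0,0],-1],[[0,0,0],[0,0,-0.05],-1],[[0,0,0],[0,0,-0.05],-1],[[0,0,0],[0,0,-0.05],-1],[[0,0,0],[0,0,-0.05],-1],[[0,0,0],[0,0,-0.05],-1],[[0,0,0],[0,0,-0.05],-1],[[0,0,0],[0,0,-0.05],-1]]' >/dev/null; python3 t.py
```

```text
yaw 0.8915 Mz 0.258 tau 0.166 | Mz 0.214 tau 0.211 F [ 4.2 -5.9  1.2] t 23.4
```

Seat torque is about 0.14–0.15 N m, which is within the finger-tight window. Now I'll release, lift, and go to look at the cap.

```bash
python3 -m pendant '[[[0,0,0],[0,0,0],0.3],[[0,0,0],[0,0,0],0.3],[[0,0,0],[0,0,0],0.3],[[0,0,0],[0,0,0],0.3],[[0,0,0],[0,0,0],0.3],[[0,0,0],[0,0,0],0.3],[[0,0,0.2],[0,0,0],0.3],[[0,0,0.3],[0,0,0],0.3],[[0,0,0.6],[0,0,0],0.3],[[0,0,0.8],[0,0,0],0.3]]'
python3 -m pendant '[[[0,0,0.9],[0,0,0],0.3],[[0,-0.3,0.9],[0,0,0.6],0.3],[[0,-0.7,0.8],[0,0,0.6],0.3],[[0,-0.8,0.5],[0,0,0.6],0.3],[[0,-0.8,0.5],[0,0,0.6],0.3],[[0,-0.8,0.3],[0,0,0.6],0.3],[[0,-0.8,0],[0,0,0.6],0.3],[[0,-0.8,0],[0,0,0.6],0.3],[[0,-0.8,0],[0,0,0.6],0.3],[[0,-0.8,0],[0,0,0.6],0.3]]'
python3 -m pendant '[[[0,-0.8,0],[0,0,0.6],0.3],[[0,-0.8,0],[0,0,0.6],0.3],[[0,-0.8,0],[0,0,0.6],0.3],[[0,-0.8,0],[0,0,0.6],0.3],[[0,-0.8,0],[0,0,0.6],0.3],[[0,-0.8,0],[0,0,0.6],0.3],[[0,-0.7,0],[0,0,0.6],0.3],[[0,-0.2,0],[0,0,0.6],0.3],[[0,0,0],[0,0,0],0.3],[[0,0,0],[0,0,0],0.3]]'
python3 snap.py c1; python3 -c "
from h import *
cv2.imwrite('pics/c1v.png',cv2.resize(cv2.imread('pics/c1.png'),(800,600),interpolation=cv2.INTER_CUBIC))"
```

```text
time: 24.25
tool_pos: [519.5, 83.5, 109.1]
tcp_rot: [-3.139, 0.002, 0.892]
contact_force: [0.8, -0.2, 0.9]
grip_width: 59.9
finger_force: 0.0
time: 25.08
tool_pos: [520.3, -115.6, 227.2]
tcp_rot: [3.14, 0.0, 1.543]
contact_force: [-0.6, 0.2, -0.0]
grip_width: 59.6
finger_force: 0.0
time: 25.92
tool_pos: [520.3, -285.4, 226.5]
tcp_rot: [3.141, 0.0, 2.113]
contact_force: [-0.3, 0.2, 1.0]
grip_width: 59.3
finger_force: 0.0
25.9667 [ 520.41641827 -284.91762431  226.49605646] [3.14104984e+00 1.02238122e-04 2.11356947e+00] [-0.09330191 -0.00497194 -0.02367689]
```

View pics/c1v.png

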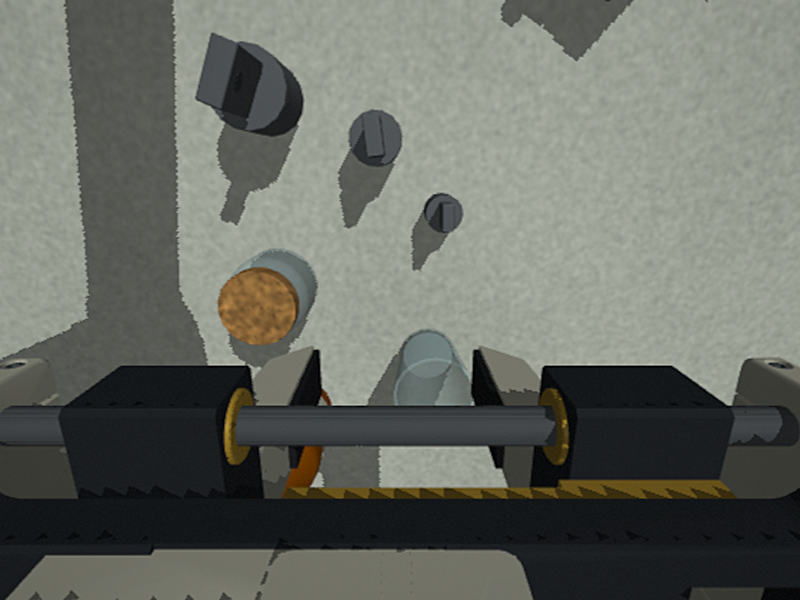

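The view shows three caps: large at (250,85), middle at (375,137) and small at (443,213). The middle one's lug runs nearly along the image's vertical. The cork jar is at (258,305) and the beaker at (428,370). I'll fit the cap model to its silhouette.

```bash
cat > cap.py <<'E'
import sys
from h import *
from scipy.optimize import minimize
def sil(p,x,y,w,shape,z0=0,R=21,k=1):
    t=np.linspace(0,2*np.pi,48,endpoint=False);m=np.zeros(shape,np.uint8)
    A=np.float32([proj(p,[x+R*np.cos(s),y+R*np.sin(s),z0+z]) for z in(0,45*k) for s in t])
    c,s=np.cos(w),np.sin(w)
    B=np.float32([proj(p,[x+a*c-b*s,y+a*s+b*c,z0+z]) for z in(45*k,83*k) for a in(-14*k,14*k) for b in(-6*k,6*k)])
    for Q in(A,B): cv2.fillConvexPoly(m,np.round(cv2.convexHull(Q)*16).astype(int),1,shift=4)
    return m
def mask(im,thr):
    g=cv2.cvtColor(im,cv2.COLOR_BGR2GRAY); return (g<thr).astype(np.uint8)
E
python3 - <<'E'
from cap import *
g=cv2.cvtColor(cv2.imread('pics/c1.png'),cv2.COLOR_BGR2GRAY)
print('rows across cap');
for v in(80,90,100,110): print(v,g[v,238:290:2])
print('col',g[70:165:3,262], 'shadow col', g[110:165:3,248])
E
```

```text
rows across cap
80 [160 160 160 161 162 163 163  95  84  86  84  85  86  82  84  85  78  88
 151 163 160 160 158 166 170 164]
90 [168 169 164 136  81  83  84  85  76  84  84  83  84  85  64  88  85  84
  84  83  83 122 165 168 161 159]
100 [158 158 158 134  81  85  44  48  46  71  83  83  83  84  85  52  87  84
  83  83  83  80 173 165 166 163]
110 [166 173  78  91  90  97  52  46  47  47  36  33  38  43  48  72  82  84
  81  59 172 158 160 160 159 164]
col [154 155 156  88  85  84  84  84  85  85  83  83  83  24  48  46  92  89
  91  93  85  90  88 140 157 149 159 164 159 159 154 153] shadow col [ 97  91  89  91  91  94  88  88  90  93  93  88  92  92  88  90 141 165
 159]
```

```bash
python3 -m pendant '[[[-0.16,0.18,-0.28],[0,0,0],0],[[-0.16,0.18,-0.28],[0,0,0],0],[[-0.16,0.18,-0.28],[0,0,0],0],[[-0.16,0.18,-0.28],[0,0,0],0],[[-0.16,0.18,-0.28],[0,0,0],0],[[-0.16,0.18,-0.28],[0,0,0],0],[[-0.16,0.18,-0.28],[0,0,0],0],[[0,0,0],[0,0,0],0],[[0,0,0],[0,0,0],0],[[0,0,0],[0,0,0],0]]'; python3 snap.py c2
python3 - <<'E'
from cap import *
views=[]
for n in('c1','c2'):
    p=P(n);im=cv2.medianBlur(cv2.imread(f'pics/{n}.png'),3);m=mask(im,87.5)
    u=proj(p,[454,-210,40]).astype(int); print(n,u,m.shape)
    views.append((n,p,m))
def cost(x,vs,zfree=False):
    e=0
    for n,p,m in vs:
        s=sil(p,x[0],x[1],x[2],m.shape,x[3] if len(x)>3 else 0); w=cv2.dilate(s,np.ones((5,5)))
        e+=((s!=m)&(w>0)).sum()/s.sum()
    return e
for vs in([views[0]],[views[1]],views):
    best=None
    for w in np.linspace(-1.6,1.5,8):
        for dx in(-6,0,6):
            r=minimize(cost,[454+dx,-210,w],args=(vs,),method='Nelder-Mead',options=dict(initial_simplex=[[454+dx,-210,w],[462+dx,-210,w],[454+dx,-202,w],[454+dx,-210,w+.4]],maxiter=120))
            if best is None or r.fun<best.fun:best=r
    print([v[0] for v in vs],best.x.round(2),round(best.fun,3))
r=minimize(cost,[*best.x,0],args=(views,),method='Nelder-Mead',options=dict(initial_simplex=[[*best.x,5],[*best.x,-5],best.x.tolist()[:1]+[best.x[1]+3,best.x[2],0],[best.x[0]+3,*best.x[1:],0],[best.x[0],best.x[1],best.x[2]+.2,0]],maxiter=200))
print('zfree',r.x.round(2),r.fun)
n,p,m=views[1];im=cv2.imread('pics/c2.png');c,_=cv2.findContours(sil(p,*best.x,m.shape),cv2.RETR_EXTERNAL,cv2.CHAIN_APPROX_NONE);cv2.drawContours(im,c,-1,(0,0,255),1)
cv2.imwrite('pics/c2o.png',im)
E
```

```text
time: 26.8
tool_pos: [487.5, -247.6, 168.1]
tcp_rot: [3.141, 0.002, 2.116]
contact_force: [-0.2, -0.1, 1.0]
grip_width: 46.1
finger_force: 0.0
26.85 [ 487.56368382 -247.83315003  168.05244996] [3.14078237e+00 1.61552939e-03 2.11570412e+00] [-0.0607687  -0.03968627 -0.01080552]
c1 [261  96] (420, 560)
c2 [268 146] (420, 560)
['c1'] [ 455.65 -210.44   -1.78] 0.091
['c2'] [ 455.18 -209.59   -0.51] 0.089
['c1', 'c2'] [ 455.43 -210.01   -1.08] 0.188
zfree [ 454.72 -210.55   -1.11   -9.69] 0.10607858281432303
```

Run:
```python
from cap import *
V=[]
for n in('c1','c2'):
    im=cv2.medianBlur(cv2.imread(f'pics/{n}.png'),3);V.append((n,P(n),mask(im,100 if n=='c0' else 87.5)))
def cost(x,mode):
    e=0
    for n,p,m in V:
        if mode=='k': a=dict(z0=0,R=21*x[3],k=x[3])
        if mode=='kR': a=dict(z0=0,R=21*x[4],k=x[3])
        if mode=='zR': a=dict(z0=(x[3]-1)*100,R=21*x[4])
        s=sil(p,x[0],x[1],x[2],m.shape,**a); w=cv2.dilate(s,np.ones((7,7)))
        e+=((s!=m)&(w>0)).sum()/s.sum()
    return e
for mode,k in(('k',1),('kR',2),('zR',2)):
    x0=np.array([454.7,-210.5,-1.1]+[.95]*k); S=[x0]+[x0+d for d in np.diag([4,4,.2]+[.06]*k)]
    r=minimize(cost,x0,args=(mode,),method='Nelder-Mead',options=dict(initial_simplex=S,maxiter=300)); print(mode,r.x.round(3),round(r.fun,3))
n,p,m=V[1];print(cv2.connectedComponentsWithStats(m)[2][:12].tolist())
g=cv2.imread('pics/c2.png',0);print(g[146,225:310:2])
```

```text
k [ 455.158 -210.155   -1.002    0.954] 0.055
kR [ 455.115 -210.161   -0.992    0.941    0.958] 0.053
zR [ 455.134 -210.113   -1.009    0.97     0.957] 0.056
[[0, 0, 560, 420, 148135], [14, 0, 68, 108, 3060], [67, 0, 19, 31, 194], [84, 0, 19, 31, 264], [354, 0, 16, 14, 104], [378, 0, 5, 3, 13], [391, 0, 169, 40, 3393], [387, 13, 3, 1, 3], [370, 15, 7, 8, 21], [379, 14, 9, 11, 38], [433, 27, 3, 4, 10], [82, 31, 5, 4, 16]]
[159 158 161 160 164 165 166 166 159 153 160 132  75  83  83  86  42  47
  67  84  84  83  84  85  87  63  86  84  83  83  83  84  77 139 171 171
 169 163 160 161 161 158 156]
```

Run:
```python
from cap import *
p=P('c1');m=mask(cv2.medianBlur(cv2.imread('pics/c1.png'),3),87.5)
c0=at(p,250/1.4286,95/1.4286,60);print(c0)
def cost(x):
    s=sil(p,x[0],x[1],x[2],m.shape,R=21*x[3],k=x[3]); w=cv2.dilate(s,np.ones((9,9))); return ((s!=m)&(w>0)).sum()/s.sum()
b=None
for k in(1.2,1.4,1.6):
  for w in(-1.2,-.8,-.4):
    x0=np.array([c0[0],c0[1],w,k]);r=minimize(cost,x0,method='Nelder-Mead',options=dict(initial_simplex=[x0]+[x0+d for d in np.diag([8,8,.3,.1])],maxiter=300))
    if b is None or r.fun<b.fun:b=r
x=b.x;print(x.round(2),round(b.fun,3),'top',83*x[3])
ty=np.array([np.cos(.57),np.sin(.57)]);up=np.array([-ty[1],ty[0]])
for a in(-14,14):
  q=x[:2]+a*x[3]*np.array([np.cos(x[2]),np.sin(x[2])])-[455.1,-210.1];print('lug end along/perp',(q@ty).round(1),(q@up).round(1))
```

```text
[ 364.43676814 -231.04757466   60.        ]
[ 359.62 -228.11   -1.41    1.36] 0.019 top 113.15175688025359
lug end along/perp -82.5 53.9
lug end along/perp -97.7 18.9
```

```bash
python3 -m pendant '[[[-0.26,0.31,0],[0,0,0.05],0],[[-0.26,0.31,0],[0,0,0.05],0],[[-0.26,0.32,0],[0,0,0.05],0],[[-0.26,0.32,0],[0,0,0.05],0],[[0,0,-0.6],[0,0,0],0],[[0,0,-0.6],[0,0,0],0],[[0,0,-0.6],[0,0,0],0],[[0,0,-0.6],[0,0,0],0],[[0,0,-0.4],[0,0,0],0],[[0,0,0],[0,0,0],0]]'; python3 snap.py c3
python3 - <<'E'
from cap import *
p=P('c3');im=cv2.imread('pics/c3.png');s=sil(p,455.1,-210.1,-1.0,im.shape[:2])
c,_=cv2.findContours(s,cv2.RETR_EXTERNAL,cv2.CHAIN_APPROX_NONE);cv2.drawContours(im,c,-1,(0,0,255),1);cv2.imwrite('pics/c3o.png',cv2.resize(im[:330,120:440],(582,600)))
E
```

```text
time: 27.68
tool_pos: [454.8, -209.4, 81.4]
tcp_rot: [-3.14, -0.003, 2.139]
contact_force: [-0.3, 0.3, 0.6]
grip_width: 45.8
finger_force: 0.0
27.7333 [ 455.46399115 -209.79670216   82.66690142] [-3.14099914e+00 -1.48883160e-03  2.13946764e+00] [-0.05991774  0.01630875 -0.03066249]
```

View pics/c3o.png

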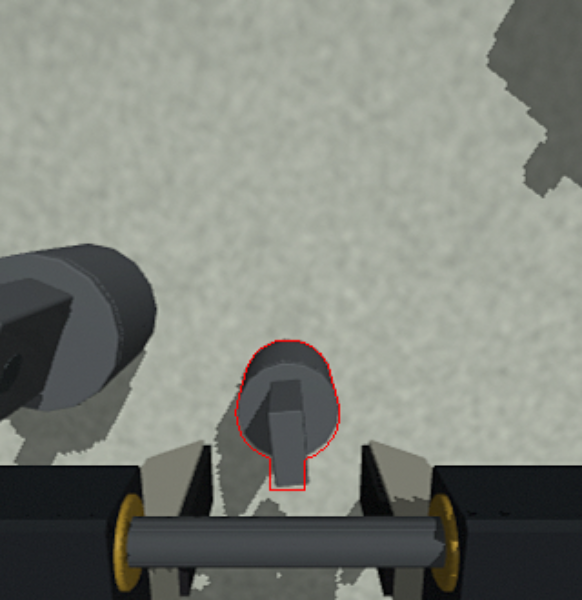

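The model outline fits the middle cap, and its lug stands centred between the jaws. Going down to grip it.

```bash
python3 -m pendant '[[[0.03,0,-0.25],[0,0,0],0],[[0,0,-0.25],[0,0,0],0],[[0,0,-0.25],[0,0,0],0],[[0,0,-0.25],[0,0,0],0],[[0,0,-0.25],[0,0,0],0],[[0,0,-0.25],[0,0,0],0],[[0,0,0],[0,0,0],0],[[0,0,0],[0,0,0],-1],[[0,0,0],[0,0,0],-1],[[0,0,0],[0,0,0],-1]]'
python3 -m pendant '[[[0,0,0],[0,0,0],-1],[[0,0,0],[0,0,0],-1],[[0,0,0],[0,0,0],-1],[[0,0,0],[0,0,0],-1],[[0,0,0],[0,0,0],-1],[[0,0,0],[0,0,0],-1],[[0,0,0.2],[0,0,0],-1],[[0,0,0.3],[0,0,0],-1],[[0,0,0.5],[0,0,0],-1],[[0,0,0],[0,0,0],-1]]'; python3 m.py
```

```text
time: 28.57
tool_pos: [456.8, -210.0, 38.5]
tcp_rot: [3.141, 0.001, 2.14]
contact_force: [-0.8, -0.0, -0.3]
grip_width: 30.6
finger_force: 0.0
time: 29.4
tool_pos: [458.0, -210.7, 70.8]
tcp_rot: [3.14, 0.004, 2.14]
contact_force: [0.6, -0.3, -0.3]
grip_width: 11.8
finger_force: 30.0
M [-0.002 -0.016 -0.028  0.037] mean [-0.094 -0.006 -0.002] tau6 [-0.0005 -0.0001  0.      0.    ] F [ 0.1  0.  -1.3] rot [3.1414e+00 3.0000e-04 2.1397e+00] pos [ 456.5 -209.8   68.2] w 11.8 q6 -1.1526 t 29.55
```

```bash
python3 -m pendant '[[[0,0,0.5],[0,0,0],-1],[[0,0,0.8],[0,0,0],-1],[[0,0.3,0.8],[0,0,0],-1],[[0.15,0.7,0.5],[0,0,0],-1],[[0.2,0.75,0],[0,0,0],-1],[[0.2,0.75,0],[0,0,0],-1],[[0.2,0.75,0],[0,0,0],-1],[[0.2,0.75,0],[0,0,0],-1],[[0.2,0.75,0],[0,0,0],-1],[[0.2,0.75,0],[0,0,0],-1]]'
python3 -m pendant '[[[0.2,0.75,0],[0,0,0],-1],[[0.2,0.75,0],[0,0,0],-1],[[0.2,0.75,0],[0,0,0],-1],[[0.2,0.75,0],[0,0,0],-1],[[0,0.75,0],[0,0,0],-1],[[0,0.5,0],[0,0,0],-1],[[0,0,0],[0,0,0],-1],[[0,0,0],[0,0,0],-1],[[0,0,0],[0,0,0],-1],[[0,0,0],[0,0,0],-1]]'
python3 snap.py d1;python3 - <<'E'
from h import *
from scipy.spatial.transform import Rotation as R
p=P('d1');im=cv2.imread('pics/d1.png',0)
t=bot.get_obs()['tool_pos']; up=np.array([np.cos(2.14),np.sin(2.14),0])  # image-up
ty=np.array([np.sin(2.14),-np.cos(2.14),0])
# cap in hand: predicted outline points (front-most of rim/crown, left/right crown) for cap centred on the tool
z0=t[2]-37
for nm,q in (('crown front',up*21+[0,0,45]),('rim front',up*21),('crown L',-ty*21+[0,0,45]),('crown R',ty*21+[0,0,45])):
    X=np.array([t[0],t[1],z0])+q; print(nm,proj(p,X).round(1))
print(im[150:300:3,278].tolist()); 
for v in(225,235,245): print(v,im[v,225:335:3].tolist())
E
```

```text
time: 30.38
tool_pos: [496.7, -43.7, 145.3]
tcp_rot: [-3.141, -0.001, 2.14]
contact_force: [0.0, -0.1, -0.4]
grip_width: 11.9
finger_force: 30.0
time: 31.22
tool_pos: [520.9, 81.7, 145.9]
tcp_rot: [-3.141, 0.0, 2.139]
contact_force: [0.1, -0.0, -1.6]
grip_width: 11.7
finger_force: 30.0
31.2667 [520.99812463  81.69405184 145.96431709] [-3.14128133e+00 -2.42415447e-05  2.13857564e+00] [-0.01920384 -0.0092789  -0.01028205]
crown front [278.1 218.7]
rim front [277.9 198.8]
crown L [243.2 251.8]
crown R [313.  251.8]
[157, 149, 151, 154, 154, 152, 155, 151, 148, 151, 149, 150, 177, 177, 133, 8, 67, 62, 62, 63, 64, 64, 91, 83, 84, 82, 58, 63, 61, 63, 62, 63, 64, 63, 62, 85, 83, 81, 83, 82, 82, 82, 81, 85, 48, 47, 65, 74, 69, 75]
225 [153, 149, 151, 148, 152, 153, 116, 124, 35, 63, 85, 83, 82, 80, 83, 82, 85, 84, 85, 83, 85, 83, 82, 82, 84, 89, 62, 76, 150, 147, 147, 147, 144, 143, 146, 147, 147]
235 [125, 126, 129, 137, 137, 53, 54, 75, 81, 81, 82, 82, 81, 66, 51, 62, 62, 62, 64, 63, 62, 77, 82, 84, 82, 82, 84, 82, 115, 144, 143, 150, 148, 149, 144, 145, 150]
245 [160, 162, 164, 89, 96, 91, 80, 80, 84, 115, 123, 122, 122, 0, 60, 63, 62, 63, 62, 62, 62, 51, 3, 124, 121, 125, 108, 80, 81, 157, 146, 142, 147, 121, 116, 136, 141]
```

```bash
python3 -m pendant '[[[0,0,-0.1],[0,0,0],-1],[[0,0,-0.1],[0,0,0],-1],[[0,0,-0.1],[0,0,0],-1],[[0,0,-0.1],[0,0,0],-1],[[0,0,-0.1],[0,0,0],-1],[[0,0,-0.1],[0,0,0],-1],[[0,0,0],[0,0,0],-1],[[0,0,0],[0,0,0],-1],[[0,0,0],[0,0,0],-1],[[0,0,0],[0,0,0],-1]]'; python3 m.py
```

```text
time: 32.1
tool_pos: [521.2, 82.7, 128.3]
tcp_rot: [3.141, 0.0, 2.14]
contact_force: [0.3, 0.8, -0.6]
grip_width: 11.7
finger_force: 30.0
M [ 0.037  0.03  -0.027 -0.004] mean [-0.055  0.025  0.009] tau6 [-0.0001 -0.0001 -0.0001 -0.0001] F [-0.4 -0.  -0.6] rot [3.1412e+00 2.0000e-04 2.1398e+00] pos [521.1  82.7 128.3] w 11.6 q6 -0.5571 t 32.25
```

```bash
python3 -m pendant '[[[0,0,-0.11],[0,0,0],-1],[[0,0,-0.11],[0,0,0],-1],[[0,0,-0.11],[0,0,0],-1],[[0,0,-0.11],[0,0,0],-1],[[0,0,-0.11],[0,0,0],-1],[[0,0,-0.11],[0,0,0],-1],[[0,0,-0.11],[0,0,0],-1],[[0,0,-0.11],[0,0,0],-1],[[0,0,0],[0,0,0],-1],[[0,0,0],[0,0,0],-1]]'; python3 m.py
python3 -m pendant '[[[0,0,-0.03],[0,0,0],-1],[[0,0,-0.03],[0,0,0],-1],[[0,0,-0.03],[0,0,0],-1],[[0,0,0],[0,0,0],-1],[[0,0,0],[0,0,0],-1],[[0,0,0],[0,0,0],-1],[[0,0,0],[0,0,0],-1],[[0,0,0],[0,0,0],-1],[[0,0,0],[0,0,0],-1],[[0,0,0],[0,0,0],-1]]'; python3 m.py
```

```text
time: 33.08
tool_pos: [520.9, 82.6, 101.5]
tcp_rot: [-3.141, -0.0, 2.14]
contact_force: [-0.2, -0.4, -0.4]
grip_width: 11.9
finger_force: 30.0
M [-0.04   0.025 -0.024 -0.011] mean [-0.079  0.014 -0.012] tau6 [-0.0003 -0.0002 -0.0001 -0.0001] F [-0.6  0.1 -0.9] rot [3.1411e+00 2.0000e-04 2.1398e+00] pos [521.2  82.7 101.9] w 12.0 q6 -0.5571 t 33.2333
time: 34.07
tool_pos: [521.1, 82.6, 99.0]
tcp_rot: [3.141, 0.0, 2.14]
contact_force: [-0.6, 0.6, -0.5]
grip_width: 11.9
finger_force: 30.0
M [ 0.037  0.002 -0.019 -0.046] mean [-0.07   0.013 -0.007] tau6 [-0.     -0.0001 -0.     -0.    ] F [-0.5 -0.   0. ] rot [ 3.1415 -0.      2.1398] pos [521.   82.6  99. ] w 11.9 q6 -0.5571 t 34.2167
```

```bash
python3 -m pendant '[[[0,0,-0.03],[0,0,0],-1],[[0,0,-0.03],[0,0,0],-1],[[0,0,0],[0,0,0],-1],[[0,0,0],[0,0,0],-1],[[0,0,0],[0,0,0],-1],[[0,0,0],[0,0,0],-1],[[0,0,0],[0,0,0],-1],[[0,0,0],[0,0,0],-1],[[0,0,0],[0,0,0],-1],[[0,0,0],[0,0,0],-1]]'; python3 m.py
```

```text
time: 35.05
tool_pos: [521.3, 82.5, 98.3]
tcp_rot: [3.141, 0.001, 2.14]
contact_force: [-2.0, 0.3, 8.3]
grip_width: 11.7
finger_force: 30.0
M [ 0.013  0.001 -0.007 -0.003] mean [-0.105  0.536  0.001] tau6 [0.0091 0.0091 0.0092 0.0091] F [-2.  -0.1  8.2] rot [3.1406e+00 8.0000e-04 2.1398e+00] pos [521.3  82.6  98.3] w 11.8 q6 -0.5571 t 35.2
```

The cap met the panel at z≈98.3, where it was expected, with 8 N. I'll release it, lift and check.

```bash
python3 -m pendant '[[[0,0,0.01],[0,0,0],-1],[[0,0,0],[0,0,0],0],[[0,0,0],[0,0,0],0],[[0,0,0],[0,0,0],0],[[0,0,0],[0,0,0],0],[[0,0,0],[0,0,0],0],[[0,0,0],[0,0,0],0],[[0,0,0],[0,0,0],0],[[0,0,0],[0,0,0],0],[[0,0,0],[0,0,0],0]]'
python3 -m pendant '[[[0,0,0.2],[0,0,0],0],[[0,0,0.3],[0,0,0],0],[[0,0,0.6],[0,0,0],0],[[0,0,0.7],[0,0,0],0],[[0.3,-0.6,0.7],[0,0,0],0],[[0.3,-0.6,0.7],[0,0,0],0],[[0.3,-0.6,0.3],[0,0,0],0],[[0.3,-0.6,0],[0,0,0],0],[[0,0,0],[0,0,0],0],[[0,0,0],[0,0,0],0]]'
python3 snap.py e1
python3 - <<'E'
from cap import *
p=P('e1');m=mask(cv2.medianBlur(cv2.imread('pics/e1.png'),3),87.5)
def cost(x,full=False):
    s=sil(p,x[0],x[1],x[2],m.shape,z0=x[3],R=20.2,k=.965); w=cv2.dilate(s,np.ones((5,5))); return ((s!=m)&(w>0)).sum()/s.sum()
for z in(50,60,70,None):
    x0=np.array([519.,82.5,-1.0,z or 60]); d=np.diag([4,4,.2,6 if z is None else 0])
    f=(lambda x:cost(x)) if z is None else (lambda x:cost([*x[:3],z]))
    n=4 if z is None else 3
    r=minimize(f,x0[:n],method='Nelder-Mead',options=dict(initial_simplex=[x0[:n]]+[(x0+q)[:n] for q in d[:n]],maxiter=300));print(z,r.x.round(2),round(r.fun,3))
E
```

```text
time: 36.03
tool_pos: [521.0, 82.6, 97.5]
tcp_rot: [3.141, 0.0, 2.14]
contact_force: [0.4, 0.0, -0.4]
grip_width: 45.6
finger_force: 0.0
time: 36.87
tool_pos: [557.2, 10.0, 203.2]
tcp_rot: [3.141, 0.0, 2.138]
contact_force: [-0.3, 0.2, -0.1]
grip_width: 45.9
finger_force: 0.0
36.9167 [556.7384416   10.74284648 202.85543718] [ 3.14142888e+00 -4.10765282e-04  2.13901805e+00] [-0.07607198  0.06839262 -0.02179486]
50 [519.7   83.84  -1.06] 0.122
60 [520.07  83.18  -0.94] 0.11
70 [520.13  82.19  -0.98] 0.129
None [519.8   83.24  -0.86  57.07] 0.109
```

The cap stands at (520, 83) with its mouth at z≈57–60, so it is over the knob and flat on the panel. The gripper is clear.

```bash
python3 -c "
from plant import bot
print(bot.close_job())"
```

```text
the job is handed in; nothing more can be done
None
```

The quick-coupling valve is shut finger-tight, with about 0.14 N m measured on the seat, the lockout cap stands flat on the panel over its knob, and the job was handed in at about 37 s.

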